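# Set the beam aperture and hold the long cuvette in the light path

### The arm

A 7-joint arm with a two-finger parallel gripper is mounted at the origin on the work surface. World frame = base frame: x ahead of the robot, y to its left, z up, the work surface at z = 0. Lengths are in m, angles in rad, forces in N, time in s.
With the tool pointing down it reaches from about 0.35 to 0.775 m from the base axis. Payload 3.1 kg.
Tool frame: the origin (TCP) lies at the very end of the fingers, on their centre line; the grasp point (between the pads) lies 19 mm behind it; z points along the fingers, y is the line along which they close (so a half turn about z gives the same grasp; the last joint's range is limited). The gripper opens to 85 mm and grips with 20 to 120 N. Pads are 22 mm wide; open, the fingers measure 114 mm over their backs; the gripper's body (76 mm by 85 mm) begins 54 mm behind the grasp point. The pads swing forward as they close: fully open they stand 13 mm farther back than shut.
Start: joints at [-1.374, 0.311, 0.014, 1.512, -0.004, 1.319, -0.027], TCP at [0.13, 0.534, 0.231] pointing down, gripper open.
Joint ranges: [-2.7, 2.7], [-0.3, 1.91], [-1.27, 1.3], [0.12, 2.57], [-1.44, 4.58], [0.2, 2.03], [-3.05, 3.05]. Speed limits (rad/s): [2.79, 2.79, 3.14, 3.14, 3.14, 3.14, 3.14].

### API

Orientations are given as a unit quaternion [x, y, z, w].
In Python, from station import sensors, capture, camera_params, ctrl gives the robot as it stands. The module is installed in compiled form; this text tells all that it offers.
- The arm moves only by the shell command python3 -m inch 'ROWS' [FORCE]. ROWS is JSON, a list of rows, each a list of 7 numbers: the shift along the tool's x, y, z as a fraction of full scale, then the turn, a rotation vector about the tool's x, y, z as a fraction of full scale, then the finger opening in mm, from 0 to 85.4. In form: [[dx, dy, dz, rx, ry, rz, gripper], ...]. A call has 1 to 12 rows; each row is the pose to reach, as a shift and turn from the pose commanded when the call began, along the tool's axes at that moment, turning the shorter way round; what a row does not reach only later rows make up. Full scale, the value 1, is 0.15 m for a shift and pi rad for a turn. A row lasts 1/8 s, in which the tool goes at most 62.5 mm and 10.7 degrees, less where a joint would pass 70% of its speed; a pose out of reach is approached as far as the arm can. A call with a number of a shift or a turn outside -1 to 1 is refused whole. A call with a gripper value outside its range is refused whole. The fingers move at their own pace and stop on an object; FORCE is the grip in N (left out, the last holds). Time passes only in rows, so rows that repeat a pose let the fingers close. It gives the time, the measured TCP pose, the force, the opening and the grip force at its end, in the units of the state.
- sensors.state(): the state, without advancing time (a new reading comes with each control period).
- capture(name): name is "side" or "top"; returns (picture, depth): 400x640x3 uint8, blue, green, red; 400x640 float32, m along the optical axis (not along the pixel's ray), 0 where there is no reading.
- camera_params(name): a dict with "vertical_fov" (degrees; the focal length in pixels is half the picture's height over the tangent of half this angle, whatever the lens; pixels are square), "cx", "cy" (the principal point, pixels), "rvec" (rotation vector, rad) and "tvec" (3), from world to camera coordinates, as OpenCV has them. Camera axes: x right, y down, z forward; pixel columns grow to the right and rows downward; lengths in m; the calibration is good to about 2 mm. A picture is of the moment at which its call begins. camera_params takes no time and is no camera call.
- ctrl.sign_off(): hands the job in; it is judged then, once.
The state is a dict: "time": time; "joint_pos": joint angles; "joint_velocities": joint speeds; "effort": joint torques, N m; "ee_pos": TCP position; "orientation": TCP orientation; "ft_force": force on the tool from outside, world axes, zero at the start; "ft_torque": the same for the moment, N m; "width": opening from 0.0 (shut) to 1.0 (fully open); "gripper_force": force on a finger pad.
Only numpy, scipy, OpenCV 4.12 (cv2) and the standard library are available. Lean on these libraries where they do the work, as an engineer would, in place of code of your own. Each camera call takes 0.05 s, during which the arm holds its last target. There are 200 camera calls.

### The job

Move the aperture blade (the one with the tall narrow head) from its stand into the slot on top of the photometer's lamp housing, pushed down until its head sits flush on the housing, and let go of it. Then take the long cuvette from the rack, touching it with the fingers only on its two frosted long faces, and hold it upright between the two nozzles so that the light path runs squarely through the middle of its clear end windows. Finish while still holding the cuvette there, touching nothing else with it, and leave the other blade, the square cuvettes and everything else on the bench where they are.

Things in the scene. Friction and masses are not known exactly. Their poses are not given: they have to be found in the camera images.
- aperture_blade: Loose steel blade hanging upright in one of the stand's slots (which one varies), x and y along the stand's. Origin: centre of the underside of its aluminium head. Plate 30 mm wide (x), 4 mm thick (y), reaching 47 mm below the origin, bottom edge rounded; 12 mm aperture 35 mm below. Head: tall narrow block 22 (x) x 14 (y) x 34 mm high, too thick for the slot, so it sets the depth. About 60 g.
- blank_blade: The other blade, in the stand's other slot: same plate, but a low wide head 46 mm (x) x 14 mm (y) x 16 mm high. Origin as for the aperture blade. A bystander: leave it.
- stand: Fixed black block, 125 mm (x) x 50 mm (y) x 60 mm high, origin at the centre of its underside, with two slots in its top 30 mm either side of its centre along x, each 36 mm (x) x 8 mm (y), 52 mm deep. The heads of both blades rest on its top.
- photometer: Fixed optical bench, origin: centre of underside. Base 100 (x) x 330 (y) x 15 mm. Two white housings 70 (x) x 100 (y) mm, tops 135 mm above the table: lamp (slot, black fins) from y = 50 to 150 mm, detector (flat black knob on top) from y = -50 to -150. Dark nozzles, 24 mm diameter, stick out 14 mm from the facing sides, 72 mm clear between them. The light runs along y, 100 mm above the table.
- slot_mouth (a point): Centre of the slot mouth in the lamp housing's top, 135 mm above the table, 74 mm along +y from the photometer's centre. Axes as the photometer. The slot is 36 mm long along x, 8 mm wide along y, 55 mm deep: the blade's plate stands across the light path.
- beam_mid (a point): Middle of the light path, midway between the nozzles, 100 mm above the table. Axes as the photometer; the light runs along y.
- rack: Fixed white slab, 56 mm (x) x 140 mm (y) x 16 mm high, origin at the centre of its underside. Three pockets in its top 45 mm apart along y (at -45, 0 and 45 mm), each 16 mm (x) x 28 mm (y), 10 mm deep (floor 6 mm above the table).
- long_cell: Long cuvette: empty quartz cell 12.5 (x) x 24 (y) x 45 mm high, loose in one of the rack's pockets (which one varies), y along the rack's y. Origin: centre of underside. Long faces (x = +-6.25 mm, 21 mm long) are frosted off-white; the end faces (y = +-12 mm, 11 mm wide) are clear windows that fingers must not touch. Light passes along y. About 20 g.
- cell_mid (a point): Centre of the long cuvette, 22.5 mm above its underside; axes as the cuvette.
- square_cell_a: Empty quartz cell, 12.5 x 12.5 x 45 mm upright, origin at the centre of its underside. A bystander standing in another pocket of the rack: leave it.
- square_cell_b: Empty quartz cell, 12.5 x 12.5 x 45 mm upright, origin at the centre of its underside. A bystander standing in another pocket of the rack: leave it.
- objective: Microscope objective standing on the table, steel, 32 mm in diameter, 46 mm high, origin at the centre of its underside. A bystander.
- dish: Shallow glass dish, 84 mm in diameter, 15 mm high, origin at the centre of its underside. A bystander.
- tweezers: Dark steel tweezers lying flat, 130 mm long along x, 16 mm wide, 8 mm high. A bystander.
- vial: Amber glass vial with a black cap, 32 mm in diameter, 60 mm high, origin at the centre of its underside. A bystander.

How it is judged:
On the way, in this order (a step that is already met when the one before it is completed fails the run):
1. the aperture blade sits fully home in the lamp housing's slot, let go (z of aperture_blade in the frame of slot_mouth between -0.0025 and 0.0025 m and horizontal distance between aperture_blade and slot_mouth below 0.006 m and angle between the y axis of aperture_blade and the y axis of photometer, either way round below 0.2 rad and angle between aperture_blade's own z axis and vertical below 0.1 rad and contact force between the fingers and aperture_blade below 0.2 N), for 0.2 s.
2. the long cuvette is lifted clear of the rack (height (world z) of long_cell above 0.03 m and contact force between long_cell and rack below 0.1 N and contact force between the fingers and long_cell above 1 N), for 0.1 s.
At the end, for the whole second after the job is handed in: Blade released in the slot: head within 2.5 mm of the housing top, 6 mm of slot centre. Cuvette held still by both frosted faces, off the photometer, upright and square to the beam within 8 deg, centre within 5 mm sideways, 14 mm in height, 20 mm along the beam of its midpoint (all of step 1 and x of cell_mid in the frame of beam_mid between -0.005 and 0.005 m and z of cell_mid in the frame of beam_mid between -0.014 and 0.014 m and y of cell_mid in the frame of beam_mid between -0.02 and 0.02 m and angle between the y axis of long_cell and the y axis of photometer, either way round below 0.14 rad and angle between long_cell's own z axis and vertical below 0.14 rad and contact force between the fingers and long_cell_c0 above 1 N and contact force between the fingers and long_cell_c1 above 1 N and contact force between long_cell and photometer below 0.2 N and linear speed of long_cell below 0.02 m/s); the arm keeps its last pose, push and grip.
It fails at once if the fingers touch a clear window of the long cuvette (contact force between the fingers and long_cell_c2 above 0.5 N or contact force between the fingers and long_cell_c3 above 0.5 N).
It fails at once if a bystander is moved more than 25 mm (distance of any of blank_blade, square_cell_a, square_cell_b, objective, dish, tweezers, vial from where it was at the start of the episode above 0.025 m).
It also fails if it takes over 64 s, if anything falls off the work surface, if the arm or the gripper's body presses on something with over 40 N, if the wrist force passes 120 N, or if a joint passes its speed limit or range.

## Working session

There is one attempt and no reset: what is moved stays moved. The work goes in short steps, Python scripts to look and compute and a shell command to move; the robot and the scene stay as the last step left them, time stands still between calls to the robot, and variables do not carry over. Pictures are saved under pics/ and viewed, at most 10 in all, crops included, and the job is handed in when it is done.

```bash
mkdir -p pics; cat > h.py <<'E'
import numpy as np,cv2
from station import sensors,capture,camera_params,ctrl
from scipy.spatial.transform import Rotation as R
def cam(n):
    p=camera_params(n);f=200/np.tan(np.radians(p['vertical_fov'])/2)
    K=np.array([[f,0,p['cx']],[0,f,p['cy']],[0,0,1]]);return K,R.from_rotvec(np.ravel(p['rvec'])).as_matrix(),np.ravel(p['tvec'])
def ray(n,u,v,z):
    K,r,t=cam(n);d=r.T@np.linalg.inv(K)@[u,v,1];o=-r.T@t
    return o+d*(z-o[2])/d[2]
def proj(n,P):
    K,r,t=cam(n);c=K@(r@np.array(P)+t);return c[:2]/c[2]
def cloud(n,D):
    K,r,t=cam(n);v,u=np.mgrid[:400,:640];c=np.linalg.inv(K)@np.stack([u.ravel()*D.ravel(),v.ravel()*D.ravel(),D.ravel()])
    return (r.T@(c-t[:,None])).T.reshape(400,640,3)
E
python3 - <<'E'
from h import *
for n in ['top','side']:
    a,d=capture(n);cv2.imwrite(f'pics/{n}0.png',a);np.save(f'{n}0.npy',d);K,r,t=cam(n);print(n,-r.T@t,r[2],K[0,0],camera_params(n))
s=sensors.state();print(s['time'],s['ee_pos'],s['orientation'],s['width'])
E
```

```text
top [0.32979782 0.01128862 1.18318334] [ 0.19553034  0.01112583 -0.98063454] 412.40395154097956 {'vertical_fov': 51.74319000086517, 'cx': 316.3958253288418, 'cy': 199.63120120521586, 'rvec': array([ 2.09242291, -2.1317509 ,  0.19459151]), 'tvec': array([0.03441452, 0.5542229 , 1.09565937])}
side [0.49082894 0.63335832 0.64967829] [ 0.03557825 -0.76850194 -0.63885754] 374.4193056587385 {'vertical_fov': 56.21874326236885, 'cx': 326.2277087902977, 'cy': 205.29917301091325, 'rvec': array([ 0.05721875, -2.82343432,  1.32522227]), 'tvec': array([0.52021731, 0.10713973, 0.88432614])}
0.1 [0.1299234  0.53373874 0.23031107] [ 1.19085589e-01  9.92883398e-01 -1.08380029e-03 -7.61831415e-05] 0.9982970397513254
```

View pics/top0.png

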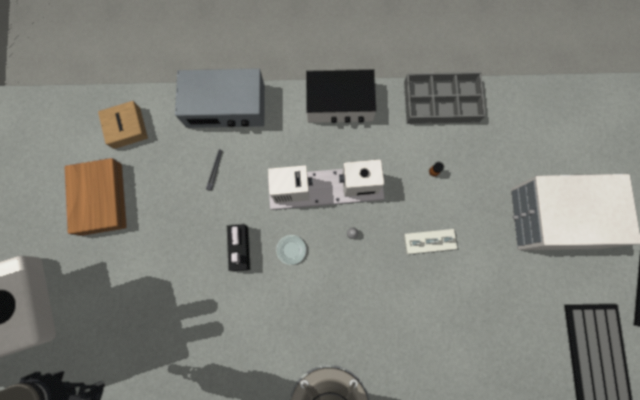

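View pics/side0.png

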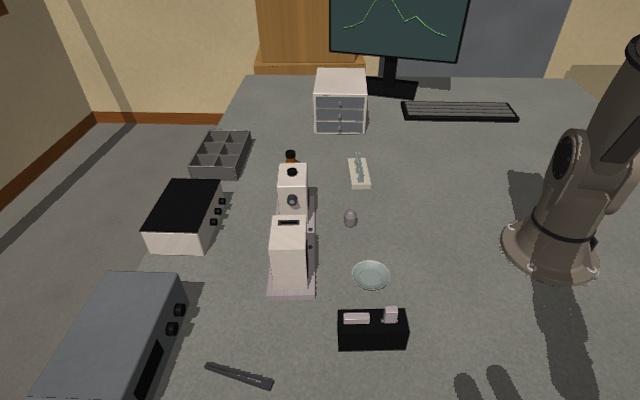

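The top view shows the stand at (238,247), the photometer at (325,183) with the lamp on the left, and the rack at (430,242). In the side view the tall head is at (391,314), in the slot nearer the robot. I'll enlarge these areas.

```bash
python3 - <<'E'
from h import *
a=cv2.imread('pics/top0.png');b=cv2.imread('pics/side0.png')
def c(i,u,v,w,h,W,H): return cv2.resize(i[v:v+h,u:u+w],(W,H),interpolation=cv2.INTER_CUBIC)
m=np.zeros((600,800,3),np.uint8)
m[:300,:390]=c(a,205,217,65,50,390,300)      # x6
m[:300,400:790]=c(a,398,217,65,50,390,300)   # x6
m[300:,:800]=0
m[310:595,:635]=c(a,262,152,127,57,635,285)   # x5
cv2.imwrite('pics/m1.png',m)
n=np.zeros((600,800,3),np.uint8)
n[:300,:400]=c(b,330,295,80,60,400,300) #x5
n[:300,400:800]=c(b,320,135,80,60,400,300) #x5
n[300:600,:400]=c(b,252,200,80,60,400,300)
n[300:600,400:800]=c(b,252,155,80,60,400,300)
cv2.imwrite('pics/m2.png',n)
E
```

```text
(no output)
```

View pics/m1.png

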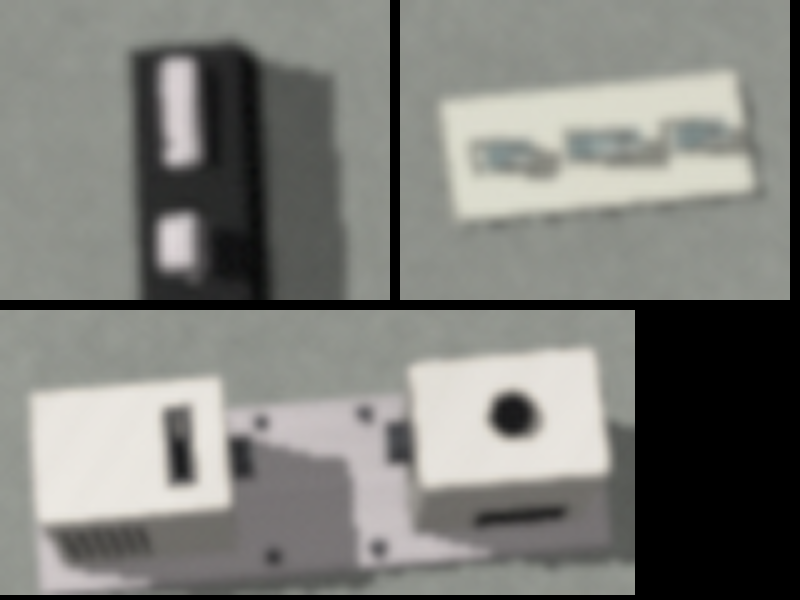

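View pics/m2.png

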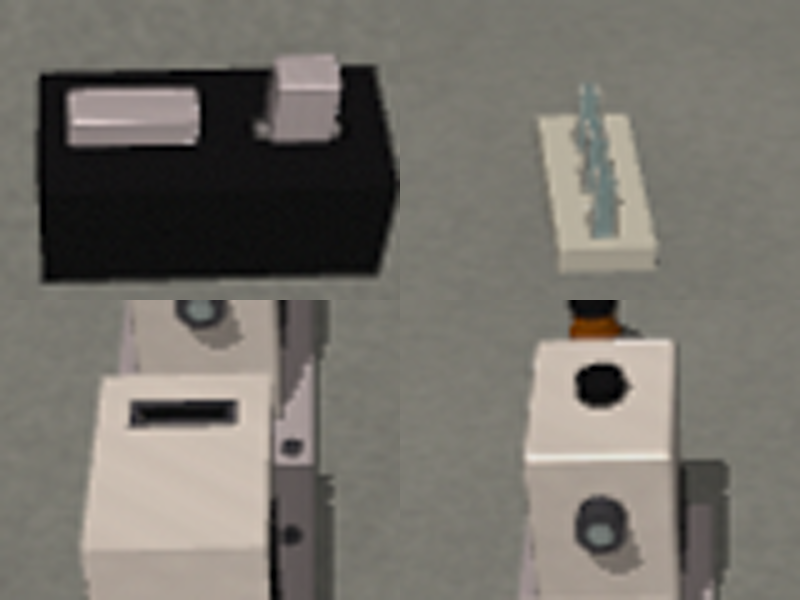

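The montages show the tall head at about (177,241) in the stand crop, the slot centre at (180,445) in the photometer crop, and the longest cell in the middle pocket at (615,145). Next I fit the poses from corners in both views.

```bash
cat > fit.py <<'E'
from h import *
from scipy.optimize import least_squares
import json
def px(s,ou,ov,X,Y): return (X+.5)/s-.5+ou,(Y+.5)/s-.5+ov
T=lambda s,u,v,L:[('top',px(s,u,v,X,Y),P) for X,Y,P in L]
S=lambda s,u,v,L:[('side',px(s,u,v,X,Y),P) for X,Y,P in L]
def fit(name,obs,x0):
    def e(q):
        c,s=np.cos(q[2]),np.sin(q[2])
        return np.ravel([np.array(proj(n,[q[0]+c*P[0]-s*P[1],q[1]+s*P[0]+c*P[1],P[2]]))-p for n,p,P in obs])
    r=least_squares(e,x0,loss='soft_l1');print(name,np.round(r.x,4),'deg',np.degrees(r.x[2]).round(2));print(np.round(r.fun.reshape(-1,2),1).tolist());return r.x.tolist()
if __name__=='__main__':
    o={}
    o['stand']=fit('stand',T(6,205,217,[(135,52,(.0625,.025,.06)),(248,45,(.0625,-.025,.06))])+S(5,330,295,[(40,73,(.0625,-.025,.06)),(377,67,(-.0625,-.025,.06)),(43,282,(.0625,.025,0)),(377,274,(-.0625,.025,0))]),[.4,.2,0])
    h=[(.011,.007,.094),(.011,-.007,.094),(-.011,-.007,.094),(-.011,.007,.094)]
    o['head']=fit('head',T(6,205,217,[(160,212,h[0]),(198,210,h[1]),(195,270,h[2]),(158,270,h[3])])+S(5,330,295,[(280,57,h[1]),(333,55,h[2]),(340,85,h[3]),(274,88,h[0])]),[.4,.2,0])
    a,b,H=.035,.05,.135;c=.15
    o['phot']=fit('phot',T(5,262,152,[(32,83,(a,c,H)),(220,67,(a,b,H)),(231,197,(-a,b,H)),(42,213,(-a,c,H)),(410,54,(a,-b,H)),(594,38,(a,-c,H)),(609,162,(-a,-c,H)),(420,177,(-a,-b,H)),(180,135,(0,.074,H))])
     +S(5,252,200,[(105,75,(a,b,H)),(272,73,(-a,b,H)),(84,248,(a,c,H)),(268,248,(-a,c,H)),(183,113,(0,.074,H))])+S(5,252,155,[(135,40,(a,-c,H)),(275,40,(-a,-c,H)),(127,157,(a,-b,H)),(278,158,(-a,-b,H))]),[.6,0,0])
    a,b,H=.028,.07,.016
    o['rack']=fit('rack',T(6,398,217,[(40,100,(a,b,H)),(337,70,(a,-b,H)),(357,190,(-a,-b,H)),(55,218,(-a,b,H))])+S(5,320,135,[(140,115,(a,-b,H)),(228,114,(-a,-b,H)),(257,247,(-a,b,H)),(160,250,(a,b,H))]),[.45,-.25,0])
    p=o['phot'];c,s=np.cos(p[2]),np.sin(p[2]);print('slot',p[0]-s*.074,p[1]+c*.074)
    for n,z in (('objective',.046),):print(n,ray('top',352,230,.046),'vial',ray('top',438,166,.06),'dish',ray('top',291,248,.01))
    json.dump(o,open('o.json','w'))
E
python3 fit.py
```

```text
stand [0.4262 0.2434 0.0554] deg 3.18
[[-0.3, -0.1], [-1.0, -0.3], [-0.0, -0.7], [0.0, -0.4], [-0.1, -0.3], [0.5, 0.4]]
head [0.3977 0.2425 0.0224] deg 1.29
[[0.2, 0.9], [-0.8, 1.1], [-0.3, -0.5], [0.5, -0.3], [-1.7, -0.7], [0.3, -0.1], [-0.1, 0.7], [0.3, -0.1]]
phot [ 0.5996 -0.0022  0.0699] deg 4.01
[[-0.2, 0.7], [-0.0, 0.5], [-0.0, 0.4], [-0.5, 0.5], [-0.2, -0.2], [0.7, -0.3], [0.9, 0.6], [0.5, 1.0], [-0.0, 0.6], [-0.5, 0.4], [-0.3, 0.1], [-0.7, 0.7], [-0.3, -0.1], [0.1, 0.2], [0.2, -0.3], [0.3, -0.8], [-1.2, 0.3], [-0.9, -0.5]]
rack [ 0.4373 -0.2951  0.0788] deg 4.51
[[0.2, 0.3], [-0.1, 0.5], [-0.2, 0.2], [0.5, 0.4], [-0.5, 0.3], [-0.2, 0.1], [-0.3, 0.2], [-0.6, 0.1]]
slot 0.5944391645088394 0.07157597397218081
objective [ 0.4688713  -0.07287207  0.046     ] vial [ 0.64324071 -0.31935464  0.06      ] dish [0.42525931 0.09904938 0.01      ]
```

```bash
cat > go.py <<'E'
import sys
from h import *
x,y,z,yd=map(float,sys.argv[1:5]);a=np.radians(yd)
s=sensors.state();r=R.from_quat(s['orientation'])
ty=np.array([np.cos(a),np.sin(a),0]);tz=np.array([0,0,-1.]);tx=np.cross(ty,tz)
g=R.from_matrix(np.stack([tx,ty,tz],1))
print('t',round(s['time'],2),'pos',np.round(s['ee_pos'],4),'F',np.round(s['ft_force'],1),'w',round(s['width']*85.4,1),'gf',np.round(s['gripper_force'],1),'j',np.round(s['joint_pos'],2))
print('shift',np.round(r.inv().apply(np.array([x,y,z])-s['ee_pos'])/.15,3),'turn',np.round((r.inv()*g).as_rotvec()/np.pi,4))
E
python3 go.py .397 .242 .16 93.2
```

```text
t 0.1 pos [0.1299 0.5337 0.2303] F [-0.1  0.3  0.5] w 85.3 gf 0.0 j [-1.37  0.31  0.01  1.51 -0.    1.32 -0.03]
shift [-2.19  -1.468  0.472] turn [-0.0007 -0.0001 -0.0938]
```

```bash
python3 -m inch '[[-0.35,-0.23,0,0,0,-0.04,85],[-0.7,-0.46,0,0,0,-0.0938,85],[-1,-0.67,0,0,0,-0.0938,85],[-1,-0.67,0,0,0,-0.0938,85]]' 30; python3 go.py .397 .242 .16 93.2
```

```text
time: 0.6
ee_pos: [0.2566, 0.3966, 0.2311]
orientation: [-0.022, 1.0, -0.001, 0.001]
ft_force: [-0.8, 1.7, -0.1]
width: 0.996
gripper_force: 0.0
t 0.6 pos [0.2566 0.3966 0.2311] F [-0.8  1.7 -0.1] w 85.0 gf 0.0 j [-1.1   0.15  0.08  1.71 -0.01  1.28  0.59]
shift [-0.888 -1.071  0.478] turn [-0.0008  0.0005 -0.0035]
```

```bash
python3 -m inch '[[-0.3,-0.33,0,0,0,0,85],[-0.6,-0.66,0.1,0,0,0,85],[-0.85,-0.98,0.3,0,0,0,85],[-0.85,-0.98,0.3,0,0,0,85],[-0.85,-0.98,0.3,0,0,0,85]]'; python3 go.py .397 .242 .13 93.2
```

```text
time: 1.23
ee_pos: [0.3871, 0.2617, 0.1856]
orientation: [-0.027, 1.0, -0.0, -0.001]
ft_force: [0.4, 0.3, -0.1]
width: 0.997
gripper_force: 0.0
t 1.23 pos [0.3871 0.2617 0.1856] F [ 0.4  0.3 -0.1] w 85.1 gf 0.0 j [-0.83  0.18  0.23  1.81 -0.04  1.17  1.04]
shift [-0.06  -0.134  0.371] turn [-0.0002 -0.0006 -0.0004]
```

```bash
python3 -m inch '[[-0.06,-0.134,0.1,0,0,0,85],[-0.06,-0.134,0.37,0,0,0,85],[-0.06,-0.134,0.5,0,0,0,85],[-0.06,-0.134,0.65,0,0,0,85],[-0.06,-0.134,0.75,0,0,0,85],[-0.06,-0.134,0.75,0,0,0,85]]'; python3 go.py .397 .242 .064 93.2
python3 - <<'E'
from h import *
a,_=capture('side');b,_=capture('top')
m=np.hstack([cv2.resize(a[250:370,320:440],(400,400),interpolation=2),cv2.resize(b[200:290,190:280],(400,400),interpolation=2)]);cv2.imwrite('pics/g1.png',m)
E
```

```text
time: 1.98
ee_pos: [0.3962, 0.2433, 0.0732]
orientation: [-0.029, 1.0, -0.0, -0.001]
ft_force: [0.1, -1.1, -0.2]
width: 0.995
gripper_force: 0.0
t 1.98 pos [0.3962 0.2433 0.0732] F [ 0.1 -1.1 -0.2] w 85.0 gf 0.0 j [-0.78  0.3   0.24  1.96 -0.09  0.89  1.13]
shift [-0.005 -0.009  0.061] turn [-0.0001 -0.0006  0.0009]
```

View pics/g1.png

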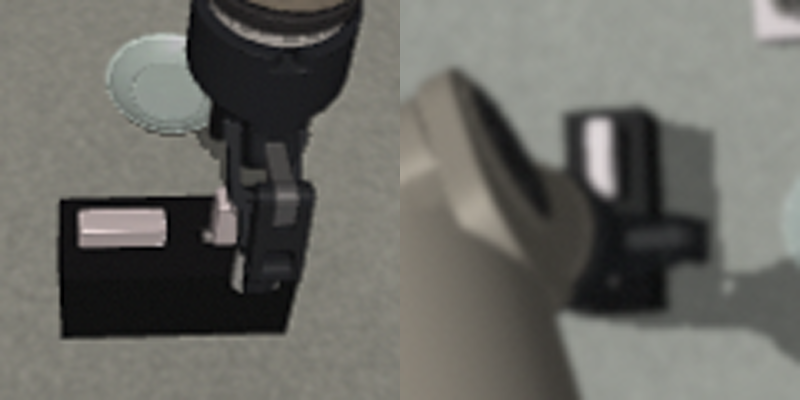

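The side crop shows the tall head at about (225,215), partly behind the near finger at (275,235). I'll check the alignment by projection.

```bash
python3 - <<'E'
from h import *
s=3.333
for P in [(.397,.242,.094),(.408,.25,.06),(.408,.25,.094),(.386,.25,.094),(.3935,.295,.09),(.3945,.286,.086),(.4055,.287,.086),(.3835,.286,.086)]:
    u=proj('side',P);print(P,((u-[320,250])*s).round(0))
E
```

```text
(0.397, 0.242, 0.094) [237. 195.]
(0.408, 0.25, 0.06) [211. 245.]
(0.408, 0.25, 0.094) [217. 207.]
(0.386, 0.25, 0.094) [259. 209.]
(0.3935, 0.295, 0.09) [253. 292.]
(0.3945, 0.286, 0.086) [248. 280.]
(0.4055, 0.287, 0.086) [226. 281.]
(0.3835, 0.286, 0.086) [270. 280.]
```

```bash
python3 -m inch '[[-0.005,-0.009,0.058,0,0,0,85],[-0.005,-0.009,0.058,0,0,0,85],[-0.005,-0.009,0.058,0,0,0,5],[-0.005,-0.009,0.058,0,0,0,5],[-0.005,-0.009,0.058,0,0,0,5],[-0.005,-0.009,0.058,0,0,0,5],[-0.005,-0.009,0.058,0,0,0,5],[-0.005,-0.009,0.058,0,0,0,5],[-0.005,-0.009,0.058,0,0,0,5]]' 50; python3 go.py .397 .242 .2 93.2
```

```text
time: 3.2
ee_pos: [0.3987, 0.241, 0.0653]
orientation: [-0.028, 1.0, 0.0, 0.0]
ft_force: [-0.5, 0.8, 2.4]
width: 0.152
gripper_force: 49.6
t 3.2 pos [0.3987 0.241  0.0653] F [-0.5  0.8  2.4] w 13.0 gf 49.6 j [-0.78  0.32  0.24  1.97 -0.1   0.87  1.14]
shift [ 0.011  0.007 -0.898] turn [0.0001 0.0002 0.0001]
```

```bash
python3 -m inch '[[0,0,-0.1,0,0,0,5],[0,0,-0.3,0,0,0,5],[0,0,-0.6,0,0,0,5],[0,0,-0.96,0,0,0,5],[0,0,-0.96,0,0,0,5],[0,0,-0.96,0,0,0,5]]'; python3 go.py .5944 .0716 .21 94
python3 - <<'E'
from h import *
a,_=capture('side')
cv2.imwrite('pics/l1.png',cv2.resize(a[180:340,280:440],(600,600),interpolation=2))
E
```

```text
time: 3.95
ee_pos: [0.3981, 0.2402, 0.2091]
orientation: [-0.028, 1.0, -0.0, -0.0]
ft_force: [-1.0, 0.1, -0.3]
width: 0.156
gripper_force: 49.5
t 3.95 pos [0.3981 0.2402 0.2091] F [-1.   0.1 -0.3] w 13.3 gf 49.5 j [-0.81  0.15  0.26  1.78 -0.04  1.22  1.09]
shift [-1.244 -1.195 -0.006] turn [-0.0002 -0.0002 -0.0045]
```

View pics/l1.png

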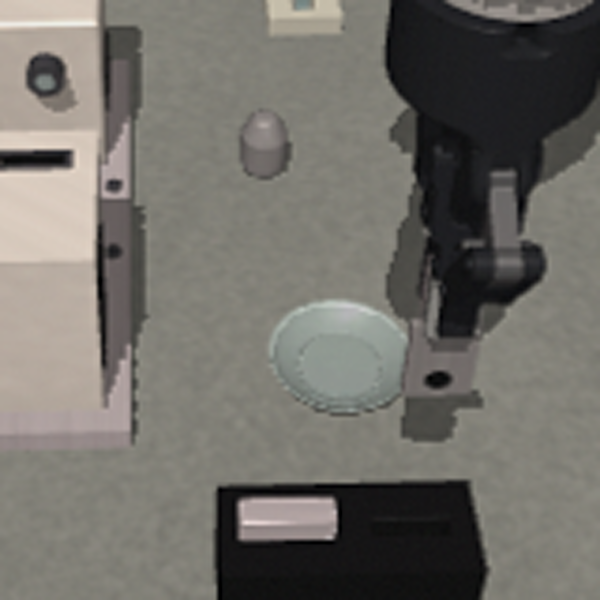

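The blade is held plumb. Its aperture is at (437,379) in the crop and its bottom corners at (405,393) and (472,397). From these I compute its offset from the TCP.

```bash
python3 - <<'E'
from h import *
K,r,t=cam('side')
for X,Y in [(437,379),(405,393),(472,397),(410,320),(478,335)]:
    u,v=(X+.5)/3.75-.5+280,(Y+.5)/3.75-.5+180
    o=-r.T@t;d=r.T@np.linalg.inv(K)@[u,v,1]
    print(X,Y,(o+d*(.2422-o[1])/d[1]).round(4))
for P in [(.5944,.0716,.135)]:print(proj('side',P))
E
```

```text
437 379 [0.3967 0.2422 0.1699]
405 393 [0.4094 0.2422 0.1598]
472 397 [0.3803 0.2422 0.1585]
410 320 [0.4121 0.2422 0.2073]
478 335 [0.3831 0.2422 0.1992]
[288.36333977 222.36859191]
```

```bash
python3 -m inch '[[-0.2,-0.2,-0.03,0,0,0,5],[-0.5,-0.48,-0.03,0,0,0,5],[-0.8,-0.76,-0.03,0,0,0,5],[-1,-0.96,-0.03,0,0,-0.0045,5],[-1,-0.96,-0.03,0,0,-0.0045,5],[-1,-0.96,-0.03,0,0,-0.0045,5]]'; python3 go.py .596 .0716 .205 94
```

```text
time: 4.75
ee_pos: [0.5548, 0.1061, 0.2119]
orientation: [-0.035, 0.999, 0.0, -0.002]
ft_force: [-0.5, -0.5, -0.1]
width: 0.155
gripper_force: 49.5
t 4.75 pos [0.5548 0.1061 0.2119] F [-0.5 -0.5 -0.1] w 13.2 gf 49.5 j [-0.5   0.37  0.38  1.51 -0.14  1.3   1.54]
shift [-0.258 -0.249  0.045] turn [ 0.0001 -0.0013  0.0002]
```

```bash
python3 -m inch '[[-0.15,-0.15,0.02,0,0,0,5],[-0.258,-0.249,0.045,0,0,0,5],[-0.258,-0.249,0.045,0,0,0,5],[-0.258,-0.249,0.045,0,0,0,5],[-0.258,-0.249,0.045,0,0,0,5]]'; python3 go.py .596 .0716 .192 94
python3 - <<'E'
from h import *
a,_=capture('side')
cv2.imwrite('pics/s1.png',cv2.resize(a[150:300,220:370],(600,600),interpolation=2))
E
```

```text
time: 5.38
ee_pos: [0.5967, 0.0728, 0.207]
orientation: [-0.036, 0.999, 0.001, -0.0]
ft_force: [0.5, 0.1, -0.5]
width: 0.156
gripper_force: 49.5
t 5.38 pos [0.5967 0.0728 0.207 ] F [ 0.5  0.1 -0.5] w 13.3 gf 49.5 j [-0.42  0.44  0.39  1.41 -0.17  1.32  1.63]
shift [ 0.005 -0.008  0.1  ] turn [ 0.0004 -0.0001  0.001 ]
```

View pics/s1.png

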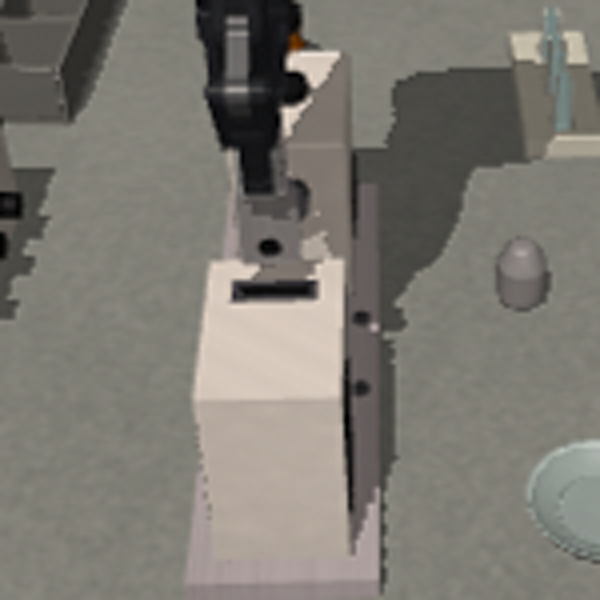

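The slot mouth centre is at (275,290) in this crop and the aperture at (269,246). The blade hangs above and behind the slot in perspective.

```bash
python3 - <<'E'
from h import *
K,r,t=cam('side');o=-r.T@t
f=lambda X,Y:((X+.5)/4-.5+220,(Y+.5)/4-.5+150)
print('slot',ray('side',*f(275,290),.135).round(4),'ends',ray('side',*f(231,291),.135).round(4),ray('side',*f(319,289),.135).round(4))
for y in(.0728,.0748):
    d=r.T@np.linalg.inv(K)@[*f(269,246),1];print('ap',(o+d*(y-o[1])/d[1]).round(4))
E
```

```text
slot [0.5945 0.0709 0.135 ] ends [0.6168 0.0725 0.135 ] [0.5721 0.0693 0.135 ]
ap [0.5951 0.0728 0.1662]
ap [0.5947 0.0748 0.168 ]
```

```bash
python3 -m inch '[[0.004,-0.008,0.05,0,0,0,5],[0.004,-0.008,0.09,0,0,0,5],[0.004,-0.008,0.1,0,0,0,5],[0.004,-0.008,0.13,0,0,0,5],[0.004,-0.008,0.16,0,0,0,5],[0.004,-0.008,0.19,0,0,0,5],[0.004,-0.008,0.19,0,0,0,5]]'; python3 go.py .596 .0716 .141 94
```

```text
time: 6.3
ee_pos: [0.5966, 0.07, 0.1777]
orientation: [-0.035, 0.999, 0.0, -0.001]
ft_force: [-0.9, 0.5, -1.9]
width: 0.155
gripper_force: 49.5
t 6.3 pos [0.5966 0.07   0.1777] F [-0.9  0.5 -1.9] w 13.3 gf 49.5 j [-0.41  0.46  0.39  1.46 -0.18  1.25  1.64]
shift [0.003 0.011 0.245] turn [ 0.0001 -0.0004  0.0002]
```

```bash
python3 -m inch '[[0,0.003,0.05,0,0,0,5],[0,0.003,0.1,0,0,0,5],[0,0.003,0.15,0,0,0,5],[0,0.003,0.18,0,0,0,5],[0,0.003,0.21,0,0,0,5],[0,0.003,0.21,0,0,0,5]]'; python3 go.py .596 .0716 .141 94
```

```text
time: 7.05
ee_pos: [0.5967, 0.07, 0.1464]
orientation: [-0.035, 0.999, -0.0, -0.0]
ft_force: [-0.4, -0.2, -0.8]
width: 0.154
gripper_force: 49.5
t 7.05 pos [0.5967 0.07   0.1464] F [-0.4 -0.2 -0.8] w 13.1 gf 49.5 j [-0.41  0.49  0.38  1.5  -0.19  1.19  1.65]
shift [0.004 0.011 0.036] turn [-0.     -0.0003  0.0001]
```

```bash
python3 -m inch '[[0,0,0.02,0,0,0,5],[0,0,0.035,0,0,0,5],[0,0,0.045,0,0,0,5],[0,0,0.05,0,0,0,5],[0,0,0.05,0,0,0,5]]'; python3 go.py .596 .0716 .141 94
```

```text
time: 7.68
ee_pos: [0.5971, 0.07, 0.1404]
orientation: [-0.035, 0.999, 0.0, 0.0]
ft_force: [-2.7, 0.1, 5.6]
width: 0.156
gripper_force: 50.5
t 7.67 pos [0.5971 0.07   0.1404] F [-2.7  0.1  5.6] w 13.3 gf 50.5 j [-0.41  0.49  0.38  1.51 -0.19  1.17  1.65]
shift [ 0.006  0.011 -0.004] turn [0.0001 0.0002 0.0001]
```

```bash
python3 -m inch '[[0,0,0.02,0,0,0,5],[0,0,0.02,0,0,0,5],[0,0,0,0,0,0,45],[0,0,0,0,0,0,45],[0,0,0,0,0,0,45],[0,0,-0.1,0,0,0,45],[0,0,-0.4,0,0,0,45],[0,0,-0.7,0,0,0,45],[0,0,-0.7,0,0,0,45]]'; python3 go.py .596 .0716 .141 94
python3 - <<'E'
from h import *
a,_=capture('side')
cv2.imwrite('pics/r1.png',cv2.resize(a[180:280,240:340],(600,600),interpolation=2))
K,r,t=cam('side');p=[.5944,.0716];A=.07;c,s=np.cos(A),np.sin(A)
for x,y,z in [(.011,.007,.135),(-.011,.007,.135),(.011,.007,.169),(-.011,.007,.169),(.011,-.007,.169),(-.011,-.007,.169)]:
    print((x,y,z),((proj('side',[p[0]+c*x-s*y,p[1]+s*x+c*y,z])-[240,180])*6+2.5).round(0))
E
```

```text
time: 8.8
ee_pos: [0.6001, 0.0698, 0.2502]
orientation: [-0.035, 0.999, 0.0, 0.005]
ft_force: [0.7, 0.3, -0.6]
width: 0.529
gripper_force: 0.0
t 8.8 pos [0.6001 0.0698 0.2502] F [ 0.7  0.3 -0.6] w 45.1 gf 0.0 j [-0.41  0.42  0.4   1.34 -0.16  1.4   1.62]
shift [0.035 0.013 0.727] turn [0.0001 0.0035 0.    ]
(0.011, 0.007, 0.135) [259. 271.]
(-0.011, 0.007, 0.135) [324. 270.]
(0.011, 0.007, 0.169) [251. 195.]
(-0.011, 0.007, 0.169) [318. 194.]
(0.011, -0.007, 0.169) [254. 168.]
(-0.011, -0.007, 0.169) [320. 166.]
```

View pics/r1.png

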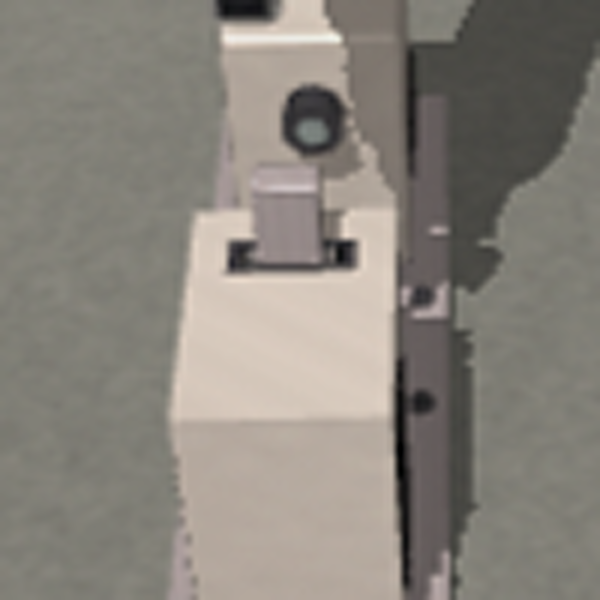

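The blade is seated: the head's base is at (260–325, 268) and its top at (250–320, 190), both matching the prediction for flush. Next is a close look at the rack.

```bash
python3 - <<'E'
from h import *
a,_=capture('side');b,_=capture('top')
m=np.zeros((600,800,3),np.uint8)
m[:350,:]=cv2.resize(b[224:259,396:476],(800,350),interpolation=2)
m[:,:]=m
k=cv2.resize(a[148:198,335:385],(250*1,250),interpolation=2)
m[350:600,:250]=k
cv2.imwrite('pics/rk.png',m)
A=np.radians(4.51);c,s=np.cos(A),np.sin(A)
for y0 in(45,0,-45):
  for L in (12,6.25):
    q=[]
    for z in(.016,.051):
      for x,y in((6.25,L),(6.25,-L),(-6.25,-L),(-6.25,L)):
        x/=1e3;yy=(y+y0)/1e3
        q.append(((proj('top',[.4373+c*x-s*yy,-.2951+s*x+c*yy,z])-[396,224])*10+4.5).round(0).astype(int).tolist())
    print(y0,L,q)
E
```

```text
45 12 [[146, 172], [230, 163], [237, 208], [152, 216], [172, 159], [260, 151], [266, 196], [179, 205]]
45 6.25 [[166, 170], [210, 165], [216, 210], [172, 214], [193, 157], [239, 153], [245, 198], [200, 203]]
0 12 [[304, 156], [389, 148], [396, 192], [311, 200], [336, 143], [423, 135], [430, 180], [343, 189]]
0 6.25 [[325, 154], [369, 150], [375, 194], [331, 198], [357, 141], [402, 137], [409, 182], [364, 187]]
-45 12 [[463, 141], [548, 132], [555, 177], [470, 185], [499, 127], [586, 119], [594, 164], [506, 173]]
-45 6.25 [[483, 139], [527, 134], [534, 179], [490, 183], [520, 125], [565, 121], [573, 166], [527, 171]]
```

View pics/rk.png

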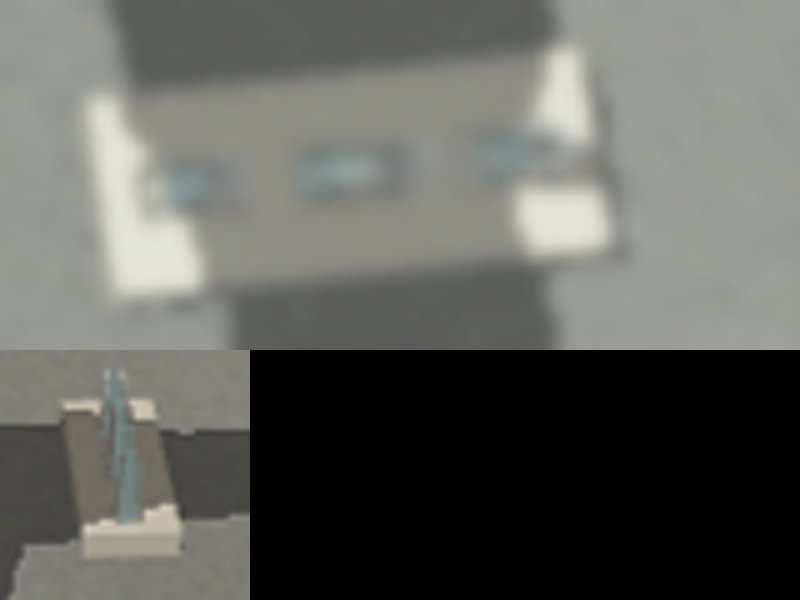

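The middle cell (300–415 px across) matches the long cuvette's length. The outer two, at 155–240 and 478–570, match the square ones. So I take the middle one.

```bash
python3 -m inch '[[0.15,-0.3,0,0,0,0.05,60],[0.3,-0.6,0,0,0,0.1,70],[0.5,-1,0,0,0,0.16,85],[0.5,-1,0,0,0,0.2,85],[0.5,-1,0,0,0,0.2,85]]' 30; python3 go.py .4373 -.2951 .15 4.5
```

```text
time: 9.57
ee_pos: [0.5316, -0.0853, 0.2432]
orientation: [0.276, 0.961, -0.0, -0.001]
ft_force: [0.3, 0.4, -0.0]
width: 0.994
gripper_force: 0.0
t 9.57 pos [ 0.5316 -0.0853  0.2432] F [ 0.3  0.4 -0. ] w 84.9 gf 0.0 j [-0.31  0.31  0.58  1.54 -0.17  1.35  1.3 ]
shift [-0.21  -1.518  0.622] turn [-0.0006 -0.0006  0.2971]
```

```bash
python3 - <<'E'
from h import *
E
echo
python3 -m inch '[[-0.04,-0.3,0,0,0,0.05,85],[-0.08,-0.6,0.1,0,0,0.1,85],[-0.13,-0.95,0.2,0,0,0.16,85],[-0.13,-0.95,0.2,0,0,0.22,85],[-0.13,-0.95,0.2,0,0,0.297,85],[-0.13,-0.95,0.2,0,0,0.297,85],[-0.13,-0.95,0.2,0,0,0.297,85]]'; python3 go.py .4373 -.2951 .12 4.5
```

```text
time: 10.45
ee_pos: [0.4743, -0.2142, 0.2134]
orientation: [0.676, 0.737, -0.0, -0.001]
ft_force: [0.3, -0.2, -0.8]
width: 0.99
gripper_force: 0.0
t 10.45 pos [ 0.4743 -0.2142  0.2134] F [ 0.3 -0.2 -0.8] w 84.5 gf 0.0 j [-0.23  0.33  0.81  1.64 -0.24  1.28  0.71]
shift [-0.517 -0.291  0.623] turn [-0.0005 -0.0003  0.0021]
```

```bash
python3 -m inch '[[-0.25,-0.14,0.1,0,0,0.002,85],[-0.517,-0.291,0.3,0,0,0.002,85],[-0.517,-0.291,0.623,0,0,0.002,85],[-0.517,-0.291,0.623,0,0,0.002,85],[-0.517,-0.291,0.623,0,0,0.002,85]]'; python3 go.py .4373 -.2951 .022 4.5
```

```text
time: 11.08
ee_pos: [0.4379, -0.2963, 0.1219]
orientation: [0.68, 0.734, 0.0, 0.001]
ft_force: [-0.1, 0.6, 0.5]
width: 0.999
gripper_force: 0.0
t 11.07 pos [ 0.4379 -0.2963  0.1219] F [-0.1  0.6  0.5] w 85.3 gf 0.0 j [-0.03  0.44  0.79  1.75 -0.35  1.09  0.96]
shift [ 0.009 -0.004  0.666] turn [ 0.0004  0.0002 -0.0006]
```

```bash
python3 -m inch '[[0.006,-0.003,0.3,0,0,0,85],[0.006,-0.003,0.5,0,0,0,85],[0.006,-0.003,0.6,0,0,0,85],[0.006,-0.003,0.66,0,0,0,85],[0.006,-0.003,0.66,0,0,0,85],[0.006,-0.003,0.66,0,0,0,40],[0.006,-0.003,0.66,0,0,0,25],[0.006,-0.003,0.66,0,0,0,18],[0.006,-0.003,0.66,0,0,0,18]]' 25; python3 go.py .4373 -.2951 .022 4.5
```

```text
time: 12.2
ee_pos: [0.436, -0.296, 0.0221]
orientation: [0.681, 0.733, 0.0, 0.0]
ft_force: [0.3, 1.1, -0.7]
width: 0.21
gripper_force: 0.0
t 12.2 pos [ 0.436  -0.296   0.0221] F [ 0.3  1.1 -0.7] w 18.0 gf 0.0 j [ 0.04  0.57  0.71  1.85 -0.47  0.89  1.05]
shift [0.005 0.009 0.   ] turn [ 0.0001  0.     -0.0017]
```

```bash
python3 -m inch '[[0.003,0.002,0,0,0,0,15],[0.003,0.002,0,0,0,0,12],[0.003,0.002,0,0,0,0,8],[0.003,0.002,0,0,0,0,5],[0.003,0.002,0,0,0,0,5]]' 25; python3 go.py .4373 -.2951 .13 4.5
```

```text
time: 12.82
ee_pos: [0.4364, -0.2954, 0.022]
orientation: [0.681, 0.733, 0.0, 0.0]
ft_force: [0.7, 0.6, 0.2]
width: 0.142
gripper_force: 26.3
t 12.82 pos [ 0.4364 -0.2954  0.022 ] F [0.7 0.6 0.2] w 12.1 gf 26.3 j [ 0.04  0.57  0.71  1.85 -0.47  0.89  1.05]
shift [ 0.002  0.007 -0.72 ] turn [ 0.0001  0.     -0.0017]
```

```bash
python3 -m inch '[[0,0,-0.05,0,0,0,5],[0,0,-0.2,0,0,0,5],[0,0,-0.4,0,0,0,5],[0,0,-0.7,0,0,0,5],[0,0,-1,0,0,0,5],[0,0,-1,0,0,0,5],[0,0,-1,0,0,0,5]]'; python3 go.py .5996 -.0022 .21 4.0
```

```text
time: 13.7
ee_pos: [0.4355, -0.295, 0.1715]
orientation: [0.681, 0.732, 0.0, -0.001]
ft_force: [0.2, -0.5, -1.0]
width: 0.14
gripper_force: 26.2
t 13.7 pos [ 0.4355 -0.295   0.1715] F [ 0.2 -0.5 -1. ] w 12.0 gf 26.2 j [-0.06  0.38  0.83  1.69 -0.3   1.2   0.91]
shift [ 1.867  1.234 -0.256] turn [-0.0003 -0.0003  0.001 ]
```

```bash
python3 -m inch '[[0.15,0.1,-0.1,0,0,0,5],[0.4,0.26,-0.26,0,0,0,5],[0.65,0.43,-0.26,0,0,0,5],[0.93,0.61,-0.26,0,0,0,5],[0.93,0.61,-0.26,0,0,0,5],[0.93,0.61,-0.26,0,0,0,5]]'; python3 go.py .5996 -.0022 .21 4.0
```

```text
time: 14.45
ee_pos: [0.5159, -0.1499, 0.2094]
orientation: [0.681, 0.732, -0.001, -0.001]
ft_force: [0.2, -1.3, 0.3]
width: 0.143
gripper_force: 26.2
t 14.45 pos [ 0.5159 -0.1499  0.2094] F [ 0.2 -1.3  0.3] w 12.2 gf 26.2 j [-0.34  0.37  0.79  1.6  -0.27  1.29  0.57]
shift [ 0.941  0.629 -0.006] turn [-0.0012  0.0001  0.0011]
```

```bash
python3 -m inch '[[0.15,0.1,0,0,0,0,5],[0.4,0.26,0,0,0,0,5],[0.65,0.43,0,0,0,0,5],[0.85,0.56,0,0,0,0,5],[0.94,0.627,0,0,0,0,5],[0.94,0.627,0,0,0,0,5],[0.94,0.627,0,0,0,0,5]]'; python3 go.py .5996 -.0022 .0945 4.0
```

```text
time: 15.32
ee_pos: [0.5998, -0.0054, 0.211]
orientation: [0.682, 0.731, -0.001, 0.0]
ft_force: [-0.3, -0.7, 0.8]
width: 0.141
gripper_force: 26.2
t 15.32 pos [ 0.5998 -0.0054  0.211 ] F [-0.3 -0.7  0.8] w 12.1 gf 26.2 j [-0.5   0.49  0.73  1.42 -0.33  1.35  0.31]
shift [0.023 0.001 0.777] turn [-0.0003  0.0006 -0.0003]
```

```bash
python3 -m inch '[[0.016,0.001,0.1,0,0,0,5],[0.016,0.001,0.25,0,0,0,5],[0.016,0.001,0.4,0,0,0,5],[0.016,0.001,0.55,0,0,0,5],[0.016,0.001,0.7,0,0,0,5],[0.016,0.001,0.775,0,0,0,5],[0.016,0.001,0.775,0,0,0,5],[0.016,0.001,0.775,0,0,0,5],[0.016,0.001,0.775,0,0,0,5]]'; python3 go.py .5996 -.0022 .0945 4.0
python3 - <<'E'
from h import *
a,_=capture('side');b,_=capture('top')
m=np.hstack([cv2.resize(a[140:290,230:380],(400,400),interpolation=2),cv2.resize(b[140:230,270:360],(400,400),interpolation=2)]);cv2.imwrite('pics/f1.png',m)
E
```

```text
time: 16.45
ee_pos: [0.6014, 0.0001, 0.0957]
orientation: [0.681, 0.733, 0.001, 0.001]
ft_force: [-0.5, 0.4, 0.2]
width: 0.142
gripper_force: 26.2
t 16.45 pos [6.014e-01 1.000e-04 9.570e-02] F [-0.5  0.4  0.2] w 12.1 gf 26.2 j [-0.49  0.59  0.68  1.57 -0.4   1.12  0.36]
shift [-0.015 -0.013  0.008] turn [0.0007 0.     0.0011]
```

View pics/f1.png

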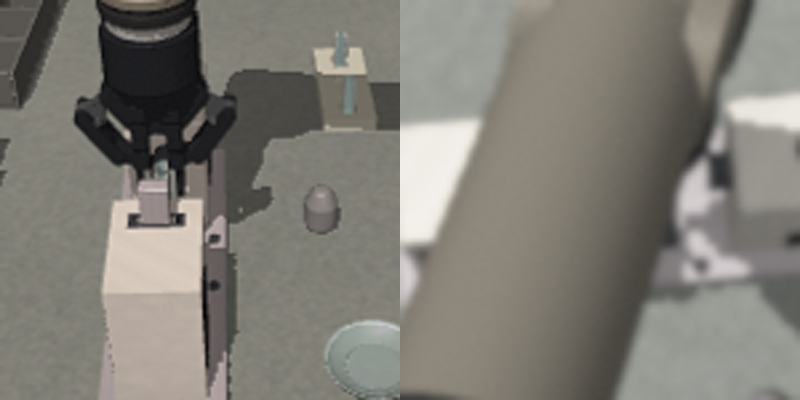

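The cuvette is held between the fingers at (160,170), behind the seated blade at (155,205). The two square cells are still in the rack at (342,50) and (348,93). One small trim along x, then I hand in.

```bash
python3 -m inch '[[-0.006,-0.007,0.004,0,0,0,5],[-0.006,-0.007,0.004,0,0,0,5],[-0.006,-0.007,0.004,0,0,0,5],[-0.006,-0.007,0.004,0,0,0,5],[-0.006,-0.007,0.004,0,0,0,5],[-0.006,-0.007,0.004,0,0,0,5]]'; python3 go.py .5996 -.0022 .0945 4.0; python3 -c "
from station import ctrl
print(ctrl.sign_off())"
```

```text
time: 17.3
ee_pos: [0.5997, -0.0007, 0.0941]
orientation: [0.681, 0.733, 0.0, 0.0]
ft_force: [1.2, -0.5, -0.6]
width: 0.143
gripper_force: 26.2
t 17.3 pos [ 0.5997 -0.0007  0.0941] F [ 1.2 -0.5 -0.6] w 12.2 gf 26.2 j [-0.48  0.59  0.68  1.58 -0.4   1.11  0.37]
shift [-0.01  -0.001 -0.003] turn [0.     0.     0.0011]
the job is handed in; nothing more can be done
None
```

I handed the job in at 17.3 s: the aperture blade is seated flush in the lamp slot and released, and the long cuvette is held by its frosted faces midway between the nozzles; no verdict came back.

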